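# Ready the capsule tamper over the filling plate

### The job

The spreader was left standing in the groove of the capsule-filling plate: lift it out, lean it, grip strip up, against both posts of the small wooden rest with its foot just inside the rest's lip, and let go. Then take the tamper from its tray by its handle, carry it over the row of amber bottles and hold it level above the filling plate, long sides parallel and pins lined up over the holes, their tips about a centimetre above the plate. Never touch the plate with the tamper, leave the bottles and the bowl where they stand, and finish still holding the tamper hovering there for the pharmacist's check.

Things in the scene. Friction and masses are not known exactly. Their poses are not given: they have to be found in the camera images.
- plate: capsule-filling plate, fixed cream block 170 (its x) x 100 (its y) x 45 mm high; 3 x 3 dark 10 mm holes on each side of an open groove 10 mm wide, 14 mm deep, across the middle along its y; holes at x = +-28, +-50, +-72, y = -26, 0, 26 mm; origin at the centre of its underside, z up. Left or right of the bottle rack
- plate_top (a point): the centre of the plate's top face, 45 mm above its underside, axes as the plate
- spreader: cream slab, about 110 g, 110 wide (its y) x 100 tall (its z) x 7 mm thick (its x); the top 26 mm is a grip strip 14 mm thick over the full width; origin at the centre of its bottom edge. Starts upright in the plate's groove, strip up, bottom edge on the groove floor. Front and back alike
- rest: fixed wooden rest: base 100 (its x) x 140 (its y) x 10 mm, origin at the centre of its underside, z up. Two posts, 14 mm square, rise 55 mm above the base at y = +-45 mm; their leaning faces lie at x = -12 mm and look to +x (76 mm clear between the posts). Its -x side is turned roughly to the robot; far part of the worktop, left or right of the rack
- rest_lip (a point): foot of the rest's front lip, on the base's top, at its middle (rest x = 25, z = 10 mm; axes as the rest); the lip is 6 mm high, x = 25 to 33 mm, 120 mm along y. With its foot just inside the lip and its face against both posts the slab leans towards -x, about 27 degrees from upright
- tray: fixed aluminium parking tray of the tamper, 190 (its x) x 120 (its y) x 18 mm high, wall and floor 4 to 5 mm, origin at the centre of its underside; on the other side of the bottle rack from the plate
- tamper: cream tamper, about 260 g (varies): slab 160 (its x) x 80 (its y) x 8 mm with 18 pins (6 mm thick, 14 mm long) below in the pattern of the plate's holes; handle rib 90 (x) x 22 (y) x 45 mm on top. Origin: centre of the plane of the pin tips, z up; slab at 14 to 22, handle at 22 to 67 mm above it. Starts pins down on the tray's floor; either way round fits
- rack: fixed low dark wood bottle rack, 360 (its x, roughly pointing away from the robot) x 70 (its y) mm, rim 32 mm high, origin at the centre of its underside; it holds four bottles in a row whose tops stand 122 mm above the worktop
- bottle0: closed amber bottle in the rack, 48 mm across, 112 mm tall, nearest the robot; origin at the centre of its underside; leave alone
- bottle1: same, second from the robot; leave alone
- bottle2: same, third; leave alone
- bottle3: same, farthest; leave alone
- bowl: steel bowl, 144 mm across, 70 mm high, origin at the centre of its underside; across the bottle rack from the spreader rest; leave alone
Mind the look-alikes: they are no part of the job. Several things have the shape of the spreader; the one meant has the colours described above.

How it is judged:
On the way, in this order (a step that is already met when the one before it is completed fails the run):
1. the spreader leans in the rest, strip up, released and still (angle between spreader's own z axis and vertical between 0.2 and 0.7 rad and z of spreader in the frame of rest between 0.005 and 0.018 m and x of spreader in the frame of rest between -0.005 and 0.027 m and y of spreader in the frame of rest between -0.02 and 0.02 m and angle between the y axis of spreader and the y axis of rest, either way round below 0.19 rad and contact force between spreader and rest above 0.1 N and contact force between spreader and the fingers below 0.05 N and linear speed of spreader below 0.02 m/s), for 0.2 s.
2. the tamper is carried over the row of bottles (height (world z) of tamper above 0.122 m and y of tamper in the frame of rack between -0.04 and 0.04 m and x of tamper in the frame of rack between -0.2 and 0.2 m), for 0.02 s.
At the end, for the whole second after the job is handed in: Tamper held still, level within 5 deg, pin tips 3-20 mm above the plate and not touching it, centre within 6 mm, long side within 5 deg; spreader released in the rest, strip up, leaning 11-40 deg, foot on the base between posts and lip, within 20 mm of the middle and 11 deg of square (all of step 1 and horizontal distance between tamper and plate_top below 0.006 m and z of tamper in the frame of plate_top between 0.003 and 0.02 m and angle between the x axis of tamper and the x axis of plate, either way round below 0.09 rad and angle between tamper's own z axis and vertical below 0.09 rad and contact force between tamper and plate below 0.05 N and contact force between tamper and the fingers above 1 N and linear speed of tamper below 0.02 m/s); the arm keeps its last pose, push and grip.
It fails at once if the tamper touches the filling plate (contact force between tamper and plate above 0.5 N).
It fails at once if a bottle or the bowl is shifted by more than 25 mm or toppled (distance of any of bottle0, bottle1, bottle2, bottle3, bowl from where it was at the start of the episode above 0.025 m or angle between any of bottle0, bottle1, bottle2, bottle3, bowl's own z axis and vertical above 0.5 rad).
It also fails if it takes over 64 s, if anything falls off the work surface, if the arm or the gripper's body presses on something with over 40 N, if the wrist force passes 120 N, or if a joint passes its speed limit or range.

### The arm

A 7-joint arm with a two-finger parallel gripper is mounted at the origin on the work surface. World frame = base frame: x ahead of the robot, y to its left, z up, the work surface at z = 0. Lengths are in m, angles in rad, forces in N, time in s.
With the tool pointing down it reaches from about 0.425 to 0.825 m from the base axis. Payload 3.6 kg.
Tool frame: the origin (TCP) lies on the centre line of the jaws, within the pads' length; the fingertips stand 14 mm ahead of it and the grasp point (between the pads) lies 5 mm behind it (bot.tip_extent is the distance from the TCP to the fingertips, in m); z points along the fingers, x is the direction in which the jaws open and shut, and the axes are right-handed (so a half turn about z gives the same grasp; the last joint's range is limited). The gripper opens to 85 mm and grips with 20 to 120 N. Pads are 22 mm wide; open, the fingers measure 114 mm over their backs; the gripper's body (76 mm by 85 mm) begins 54 mm behind the grasp point. The pads swing forward as they close: fully open they stand 13 mm farther back than shut.
Start: joints at [1.268, 0.615, -0.013, 1.423, 0.008, 1.103, -0.04], TCP at [0.178, -0.625, 0.245] pointing down, gripper open.
Joint ranges: [-3.12, 3.12], [-0.3, 2.06], [-1.34, 1.32], [0.26, 2.42], [-1.36, 4.5], [0.01, 1.98], [-2.84, 2.84]. Speed limits (rad/s): [2.79, 2.79, 3.14, 3.14, 3.14, 3.14, 3.14].

### API

Orientations are given as a unit quaternion [x, y, z, w].
In Python, from station import sensors, viewer, job_done, bot gives the robot as it stands. The module is installed in compiled form; this text tells all that it offers.
- The arm moves only by the tool servo_tool, never from a script. Its argument "series" is text: rows parted by semicolons, each of 5 numbers parted by spaces: the shift along the tool's x, y, z in cm, then the turn about the tool's z in rad, then the opening in per cent of the stroke, from 0 (shut) to 100 (fully open). A call has 1 to 20 rows; each row shifts and turns the commanded pose from where the row before left it, along the tool's axes as they then stand; what a row does not reach is not made up. A row lasts 1/12 s, in which the tool goes at most 41.7 mm and 7.16 degrees, less where a joint would pass 70% of its speed; a pose out of reach is approached as far as the arm can. A call with a gripper value outside its range is refused whole. The fingers move at their own pace and stop on an object; "newtons" is the grip in N (left out, the last holds). Time passes only in rows, so rows that do not move let the fingers close. It gives the time, the measured TCP pose, the force and the opening at its end, in the units of the state.
- sensors.observe(): the state, without advancing time (a new reading comes with each control period).
- viewer.read_camera(name): name is "scene" or "top" or "wrist"; returns a dict with "image" (384x512x3 uint8, red, green, blue), "fx", "fy", "cx", "cy" (pixels), "dist_coeffs" ([k1, k2, p1, p2, k3] as OpenCV has them; the pictures are not rectified), "extrinsics" (4x4, takes a point from camera to world coordinates); the wrist camera has in their place "tool_from_camera" (4x4, takes a point from camera to tool coordinates, whose origin is the TCP and whose axes are the tool frame's). Camera axes: x right, y up, looking along -z (the intrinsics and any distortion apply to the point x, -y, -z); pixel columns grow to the right and rows downward; lengths in m; the calibration is good to about 2 mm. A picture is of the moment at which its call begins: read the wrist's pose just before it. There is no depth.
- job_done(): hands the job in, once; it reports no verdict.
The state is a dict: "time": time; "joint_pos": joint angles; "qd": joint speeds; "effort": joint torques, N m; "tcp_pos": TCP position; "ee_rot": TCP orientation; "ft_force": force on the tool from outside, world axes, zero at the start; "ft_torque": the same for the moment, N m; "gripper_width": finger opening in m.
Only numpy, scipy, OpenCV 4.12 (cv2) and the standard library are available. Lean on these libraries where they do the work, as an engineer would, in place of code of your own. Each camera call takes 0.05 s, during which the arm holds its last target.

## Working session

There is one attempt and no reset: what is moved stays moved. The work goes in short steps, Python scripts to look and compute and a tool call to move; the robot and the scene stay as the last step left them, time stands still between calls to the robot, and variables do not carry over. Pictures are saved under pics/ and viewed, and the job is handed in when it is done.

Besides the shell and the picture viewer there is one more tool, called after "Emit:" by a JSON object that holds its "api" and its "payload", one argument or row to a line. servo_tool: Moves the arm, as the interface text tells. Its arguments: {"type":"object","properties":{"series":{"type":"string"},"newtons":{"type":"number"}},"required":["series"]}

```bash
mkdir -p pics; ls; python3 - <<'E'
from station import sensors, viewer, bot
import cv2, numpy as np
s=sensors.observe()
print(s, bot.tip_extent)
for n in ["scene","top","wrist"]:
    d=viewer.read_camera(n)
    cv2.imwrite(f"pics/{n}0.png",d["image"][:,:,::-1])
    print(n,{k:(np.round(v,4).tolist() if k!="image" else 0) for k,v in d.items()})
E
```

```text
pics
{'time': 0.0, 'joint_pos': array([ 1.26748617,  0.61590204, -0.01260373,  1.42487626,  0.00811426,
        1.10336932, -0.04038942]), 'qd': array([-0.00082519,  0.00098576,  0.00108414, -0.00064068, -0.00188321,
        0.00067682, -0.00062046]), 'effort': array([ 6.93379297e-05, -4.69214952e+01,  2.59209909e-01, -1.71036386e+01,
        9.91176377e-03,  9.43248742e-03, -1.49363327e-06]), 'tcp_pos': array([ 0.17744392, -0.62457435,  0.24415676]), 'ee_rot': array([ 7.97921332e-01, -6.02760301e-01, -1.01547484e-03, -7.32749913e-04]), 'ft_force': array([ 0.05328355,  1.06306161, -0.48596273]), 'ft_torque': array([0.02652196, 0.01271344, 0.01409958]), 'gripper_width': 0.08538639392045852} 0.014
scene {'image': 0, 'fx': 354.5326, 'fy': 354.5326, 'cx': 254.0365, 'cy': 188.121, 'dist_coeffs': [-0.0996, 0.0, 0.0, 0.0, 0.0], 'extrinsics': [[0.6248, -0.6405, 0.4466, 0.8802], [0.7807, 0.5188, -0.3483, -0.3847], [-0.0086, 0.5663, 0.8242, 0.7928], [0.0, 0.0, 0.0, 1.0]]}
top {'image': 0, 'fx': 347.9148, 'fy': 347.9148, 'cx': 253.8418, 'cy': 192.9748, 'dist_coeffs': [-0.0215, 0.0, 0.0, 0.0, 0.0], 'extrinsics': [[0.0253, 0.9898, -0.1405, 0.376], [-0.9997, 0.0254, -0.0011, -0.0647], [0.0025, 0.1404, 0.9901, 0.8571], [0.0, 0.0, 0.0, 1.0]]}
wrist {'image': 0, 'fx': 305.5983, 'fy': 305.5983, 'cx': 257.8016, 'cy': 192.7411, 'dist_coeffs': [-0.0714, 0.0, 0.0, 0.0, 0.0], 'tool_from_camera': [[1.0, 0.0001, -0.0001, 0.0005], [0.0, -0.9509, -0.3096, -0.0782], [-0.0002, 0.3096, -0.9509, -0.1275], [0.0, 0.0, 0.0, 1.0]]}
```

View pics/scene0.png

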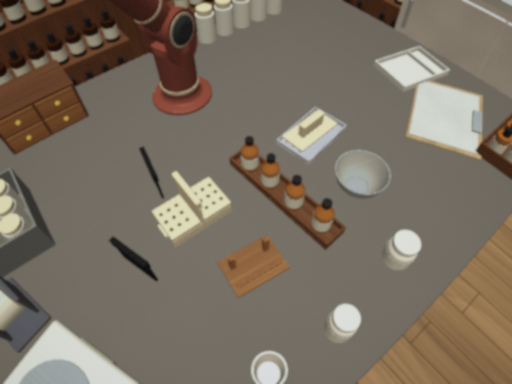

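View pics/top0.png

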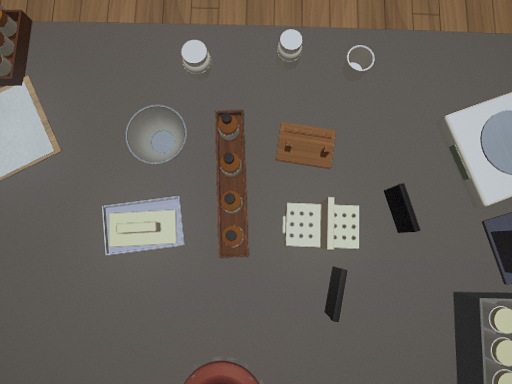

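View pics/wrist0.png

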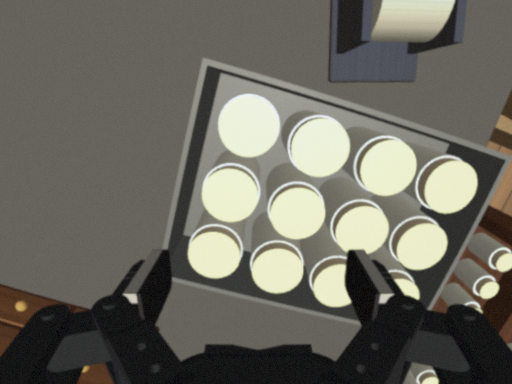

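```bash
cat > h.py <<'E'
import numpy as np, cv2, json
from scipy.optimize import least_squares
from scipy.spatial.transform import Rotation as R
F=np.diag([1.,-1,-1])
def proj(d,T,P):
    """T cam->world 4x4"""
    P=np.atleast_2d(P); C=(P-T[:3,3])@T[:3,:3]@F
    K=np.array([[d["fx"],0,d["cx"]],[0,d["fy"],d["cy"]],[0,0,1]])
    return cv2.projectPoints(C.reshape(-1,1,3),np.zeros(3),np.zeros(3),K,np.array(d["dist_coeffs"]))[0].reshape(-1,2)
def unproj(d,T,uv,z):
    K=np.array([[d["fx"],0,d["cx"]],[0,d["fy"],d["cy"]],[0,0,1]])
    n=cv2.undistortPoints(np.array(uv,float).reshape(-1,1,2),K,np.array(d["dist_coeffs"])).reshape(-1,2)
    r=np.c_[n,np.ones(len(n))]@F@T[:3,:3].T
    z=np.broadcast_to(z,len(n))
    return T[:3,3]+r*((z-T[2,3])/r[:,2])[:,None]
def tcpT(s):
    T=np.eye(4);T[:3,:3]=R.from_quat(s["ee_rot"]).as_matrix();T[:3,3]=s["tcp_pos"];return T
def cam(v,sensors,name):
    s=sensors.observe(); d=v.read_camera(name)
    T=np.array(d["extrinsics"]) if name!="wrist" else tcpT(s)@np.array(d["tool_from_camera"])
    return d,T
def crop(d,x0,y0,w,h,k,fn):
    cv2.imwrite(fn,cv2.resize(d["image"][y0:y0+h,x0:x0+w,::-1],None,fx=k,fy=k,interpolation=cv2.INTER_CUBIC))
E
python3 - <<'E'
from station import sensors, viewer
from h import *
d,T=cam(viewer,sensors,"top")
crop(d,270,180,100,75,8,"pics/t_plate.png")
crop(d,265,110,100,75,8,"pics/t_rest.png")
crop(d,95,185,100,75,8,"pics/t_tray.png")
d,T=cam(viewer,sensors,"scene")
crop(d,140,160,100,90,6,"pics/s_plate.png")
crop(d,205,225,100,75,8,"pics/s_rest.png")
crop(d,260,95,100,75,8,"pics/s_tray.png")
E
```

```text
(no output)
```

View pics/t_plate.png

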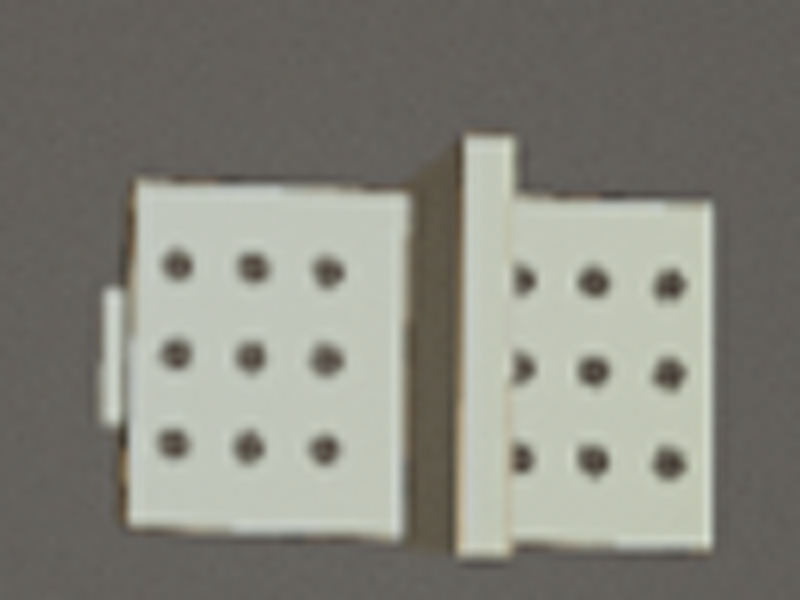

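View pics/t_rest.png

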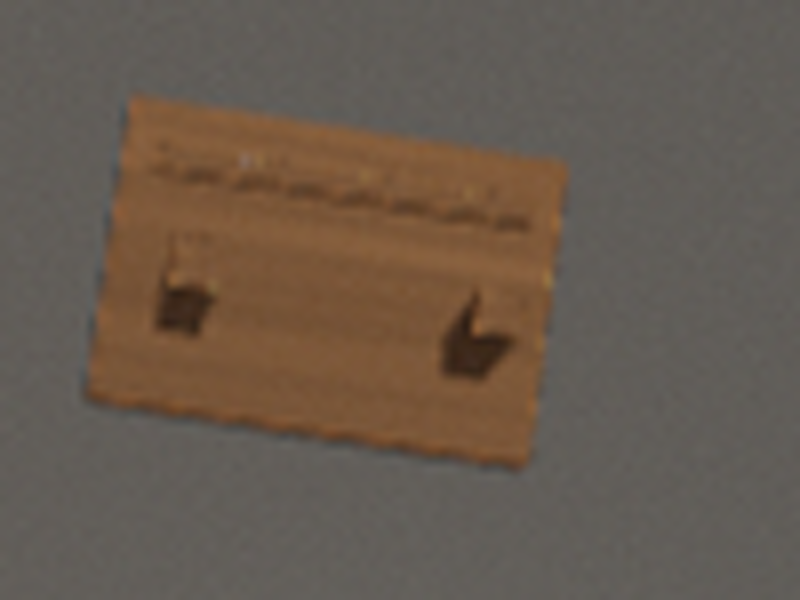

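View pics/t_tray.png

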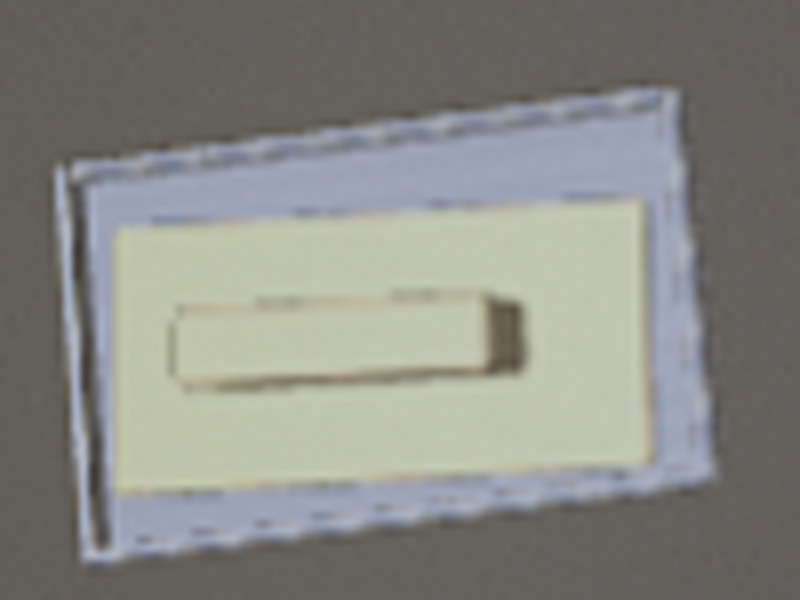

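View pics/s_plate.png

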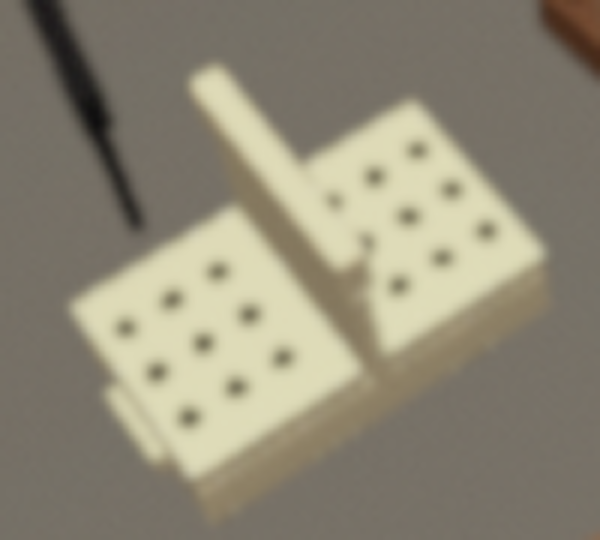

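View pics/s_rest.png

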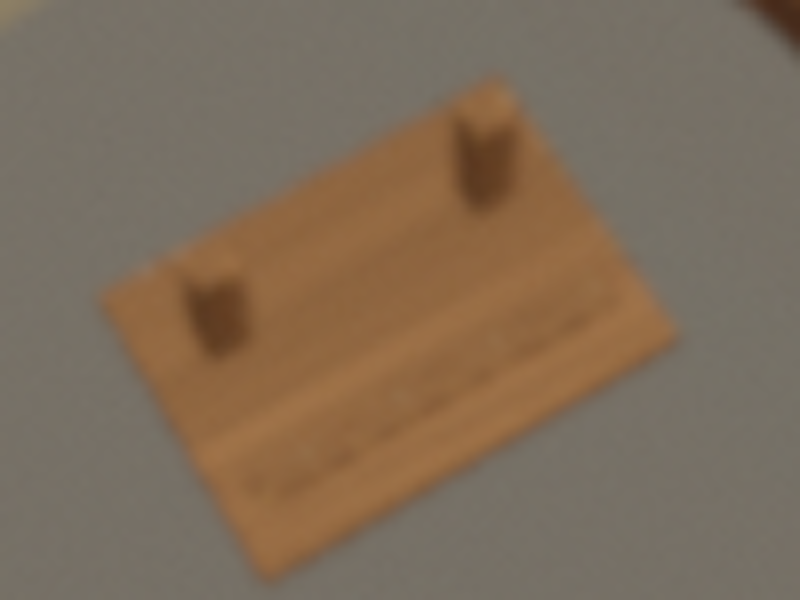

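View pics/s_tray.png

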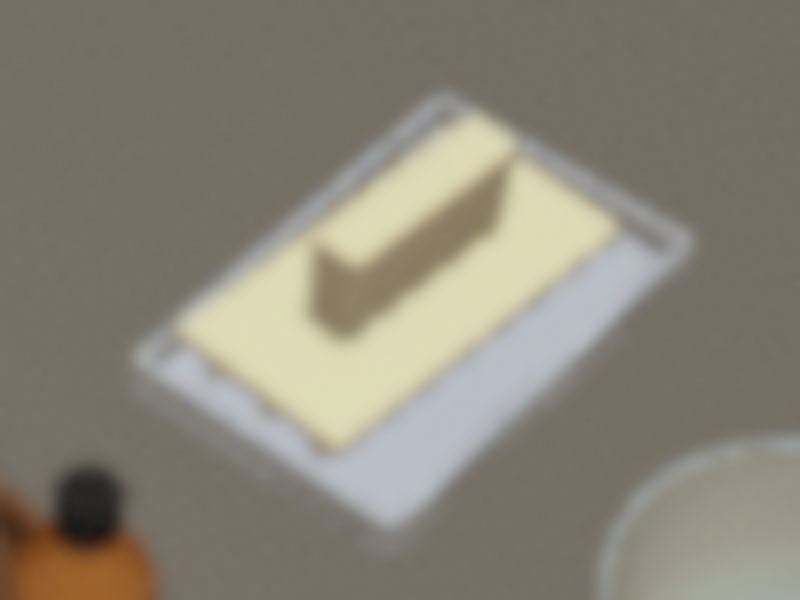

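```bash
cat > m1.py <<'E'
from station import sensors, viewer
from h import *
def full(p,x0,y0,k): return np.array([x0,y0])+(np.array(p,float)+.5)/k-.5
def fit(obs,g):
    # obs list of (d,T,uv,P)
    def f(q):
        c,s=np.cos(q[2]),np.sin(q[2]); r=[]
        for d,T,uv,P in obs:
            W=np.c_[q[0]+c*P[:,0]-s*P[:,1],q[1]+s*P[:,0]+c*P[:,1],P[:,2]]
            r.append((proj(d,T,W)-uv).ravel())
        return np.concatenate(r)
    r=least_squares(f,g); return r.x, np.sqrt(np.mean(r.fun**2))
if __name__=="__main__":
    d,T=cam(viewer,sensors,"top"); ds,Ts=cam(viewer,sensors,"scene")
    # plate: x axis -> world -y (image right), so y -> world +x (up). yaw=-pi/2
    uv=full([(178,265),(175,354),(174,444),(252,267),(251,356),(248,447),(329,271),(327,360),(324,450),(594,282),(594,371),(594,461),(670,285),(669,373),(669,464)],270,180,8)
    P=np.array([[x,y,45] for x in(-72,-50,-28,50,72) for y in(26,0,-26)])/1e3
    uvs=full([(126,328),(173,299),(219,271),(157,372),(204,343),(251,314),(190,417),(237,387),(283,357),(375,177),(418,150),(409,216),(452,189),(399,286),(443,258),(487,231)],140,160,6)
    # scene: first triple along image upper-right; left end has the tab (same as top-left tab)
    Ps=np.array([[-72,-26],[-50,-26],[-28,-26],[-72,0],[-50,0],[-28,0],[-72,26],[-50,26],[-28,26],[50,-26],[72,-26],[50,0],[72,0],[28,26],[50,26],[72,26]])/1e3
    # tab on -x?? in top tab at left(+y); scene camera: check mapping both ways
    print("top",fit([(d,T,uv,P)],[.5,-.2,-1.57]))
    Pz=np.c_[Ps,np.full(len(Ps),.045)]
    print("scene flip0",fit([(ds,Ts,uvs,Pz)],[.5,-.2,-1.57]),fit([(ds,Ts,uvs,Pz)],[.5,-.2,1.57]))
    # rest
    uvr=full([(130,97),(567,160),(525,466),(88,400)],265,110,8)
    Pr=np.array([[50,70,10],[50,-70,10],[-50,-70,10],[-50,70,10]])/1e3
    print("rest",fit([(d,T,uvr,Pr)],[.7,-.2,0]))
    # scene corners: (498,75)= -x? 
    uvrs=full([(498,78),(680,338),(270,580),(103,297)],205,225,8)
    print("rest px scene->world z=.01",unproj(ds,Ts,uvrs,.01).round(4).tolist())
    uvt=full([(115,228),(643,202),(652,465),(118,492)],95,185,8)
    Pt=np.array([[-80,40,27],[80,40,27],[80,-40,27],[-80,-40,27]])/1e3
    print("tamper slab",fit([(d,T,uvt,Pt)],[.5,.2,-1.57]))
    uvh=full([(172,308),(490,292),(492,372),(182,387)],95,185,8)
    Ph=np.array([[-45,11,71.5],[45,11,71.5],[45,-11,71.5],[-45,-11,71.5]])/1e3
    print("handle",fit([(d,T,uvh,Ph)],[.5,.2,-1.57]))
    print("spr top",unproj(d,T,full([(464,133),(516,135),(512,557),(458,557)],270,180,8),.131).round(4).tolist())
    print("rack",unproj(d,T,[(217,111),(243,110),(248,256),(220,256)],.032).round(3).tolist())
    print("tray",unproj(d,T,full([(60,165),(672,90),(712,478),(90,558)],95,185,8),.018).round(3).tolist())
    print("bowl",unproj(d,T,[(127,134),(186,134),(156,106),(156,163)],.07).round(3).tolist())
E
python3 m1.py
```

```text
top (array([ 0.41986571, -0.22535888, -1.5867483 ]), np.float64(0.07066989173932854))
scene flip0 (array([ 0.42093047, -0.22415198,  1.47281013]), np.float64(10.443349958019114)) (array([ 0.42093038, -0.2241519 ,  1.47283781]), np.float64(10.443349956441631))
rest (array([ 0.62253124, -0.19034444, -0.12601201]), np.float64(0.2724762358772111))
rest px scene->world z=.01 [[0.5836, -0.1156, 0.01], [0.6823, -0.1286, 0.01], [0.6642, -0.2653, 0.01], [0.5661, -0.2524, 0.01]]
tamper slab (array([ 0.40330391,  0.19955169, -1.4914828 ]), np.float64(0.39007564655744553))
handle (array([ 0.4032125 ,  0.19900858, -1.49142949]), np.float64(0.3805755619804331))
spr top [[0.4762, -0.2194, 0.131], [0.476, -0.2331, 0.131], [0.3661, -0.2314, 0.131], [0.3657, -0.2174, 0.131]]
rack [[0.696, 0.033, 0.032], [0.7, -0.032, 0.032], [0.344, -0.054, 0.032], [0.342, 0.012, 0.032]]
tray [[0.456, 0.304, 0.018], [0.483, 0.119, 0.018], [0.367, 0.101, 0.018], [0.338, 0.285, 0.018]]
bowl [[0.62, 0.237, 0.07], [0.623, 0.099, 0.07], [0.69, 0.174, 0.07], [0.552, 0.164, 0.07]]
```

Emit:
{"api": "servo_tool", "payload": {
  "series": "-1 -1.1 0 0 100;-2.27 -2.45 0 0 100;-2.27 -2.45 0 0 100;-2.27 -2.45 0 0 100;-2.27 -2.45 0 0 100;-2.27 -2.45 0 0 100;-2.27 -2.45 0 0 100;-2.27 -2.45 0 0 100;-2.27 -2.45 0 0 100;-2.27 -2.45 0 0 100;-2.27 -2.45 0 0 100;-2.27 -2.45 0 0 100;-2.27 -2.45 0 0 100;-2.27 -2.45 0 0 100;-1.27 -1.3 0 0.05 100;0 0 0 0.1 100;0 0 0 0.1 100;0 0 0 0.04 100;0 0 0 0 100;0 0 0 0 100",
  "newtons": 40
}}

```text
time: 2.02
tcp_pos: [0.4203, -0.2259, 0.2454]
ee_rot: [-0.703, 0.711, -0.0, 0.0]
ft_force: [-0.1, -0.3, 0.2]
gripper_width: 0.0857
```

```bash
cat > go.py <<'E'
import sys
from station import sensors
from h import *
s=sensors.observe();T=tcpT(s)
yaw=np.arctan2(T[1,0],T[0,0])
print("t",round(s["time"],2),"tcp",s["tcp_pos"].round(4),"yaw",round(yaw,4),"w",round(s["gripper_width"],4),"F",s["ft_force"].round(2),"tz",T[:3,2].round(3),"q",s["joint_pos"].round(2))
if len(sys.argv)>4:
    x,y,z,a=map(float,sys.argv[1:5])
    print("shift cm (tool axes now)",(T[:3,:3].T@(np.array([x,y,z])-T[:3,3])*100).round(2),"turn",round(-((a-yaw+np.pi)%(2*np.pi)-np.pi),4))
E
python3 go.py 0.42 -0.2255 0.244 -1.587; python3 - <<'E'
from station import sensors, viewer
from h import *
d,T=cam(viewer,sensors,"wrist")
crop(d,0,0,512,384,1.5,"pics/w1.png")
P=[[.42+a,-.2255+b,.131] for a in(-.055,.055) for b in(-.007,.007)]
print(proj(d,T,P).round(1).tolist())
E
```

```text
t 2.02 tcp [ 0.4203 -0.2259  0.2454] yaw -1.5827 w 0.0857 F [-0.13 -0.34  0.23] tz [ 0. -0. -1.] q [ 0.46  0.35 -0.02  1.91  0.01  0.89 -1.15]
shift cm (tool axes now) [-0.04  0.03  0.14] turn 0.0043
[[265.0, 251.3], [249.3, 251.4], [264.4, 125.4], [246.4, 125.6]]
```

View pics/w1.png

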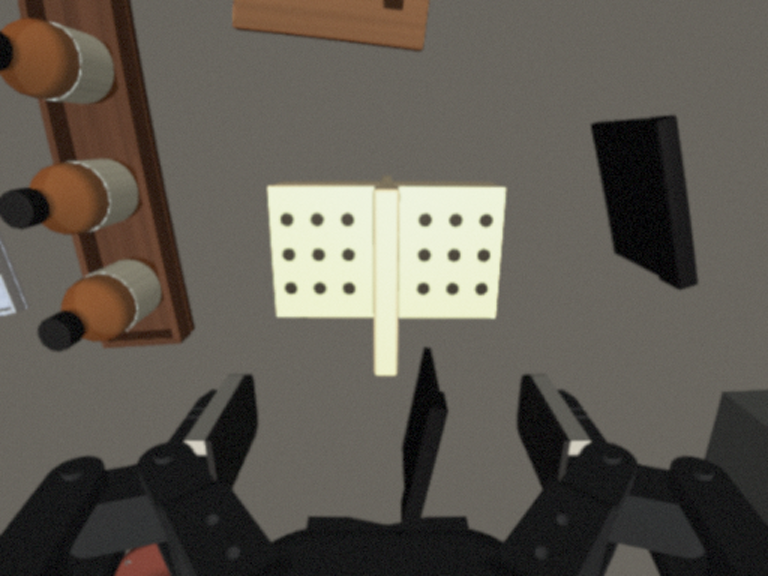

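Emit:
{"api": "servo_tool", "payload": {
  "series": "0 0 1.2 0 100;0 0 2 0 100;0 0 2 0 100;0 0 2 0 100;0 0 2 0 100;0 0 2 0 100;0 0 1.5 0 100;0 0 0.5 0 100;0 0 0 0 100;0 0 0 0 60;0 0 0 0 30;0 0 0 0 0;0 0 0 0 0;0 0 0 0 0;0 0 0 0 0;0 0 0 0 0;0 0 0 0 0;0 0 0 0 0",
  "newtons": 40
}}

```text
time: 3.57
tcp_pos: [0.4206, -0.2259, 0.1138]
ee_rot: [-0.702, 0.712, -0.0, 0.0]
ft_force: [-1.3, 0.2, 5.6]
gripper_width: 0.0135
```

```bash
python3 go.py
```

```text
t 3.57 tcp [ 0.4206 -0.2259  0.1138] yaw -1.5838 w 0.0135 F [-1.27  0.21  5.56] tz [ 0.001 -0.    -1.   ] q [ 0.46  0.55 -0.02  2.06  0.02  0.54 -1.16]
```

Emit:
{"api": "servo_tool", "payload": {
  "series": "0 0 -0.5 0 0;0 0 -1 0 0;0 0 -1.5 0 0;0 0 -1.5 0 0;0 0 -1.5 0 0;0 0 -1.5 0 0;0 0 -1.5 0 0;0 0 -1 0 0;0 0 0 0 0;0 0 0 0 0;0 0 0 0 0"
}}

```text
time: 4.48
tcp_pos: [0.4196, -0.2257, 0.2125]
ee_rot: [-0.702, 0.712, 0.001, -0.0]
ft_force: [0.3, 0.1, -1.2]
gripper_width: 0.0135
```

```bash
python3 go.py .643 -.193 .2138 -.128; python3 - <<'E'
from station import sensors, viewer
from h import *
d,T=cam(viewer,sensors,"scene")
crop(d,80,80,256,192,3,"pics/s2.png")
E
```

```text
t 4.48 tcp [ 0.4196 -0.2257  0.2125] yaw -1.584 w 0.0135 F [ 0.32  0.05 -1.17] tz [-0.002  0.001 -1.   ] q [ 0.46  0.39 -0.02  1.95  0.01  0.8  -1.15]
shift cm (tool axes now) [ -3.56 -22.3   -0.16] turn -1.456
```

View pics/s2.png

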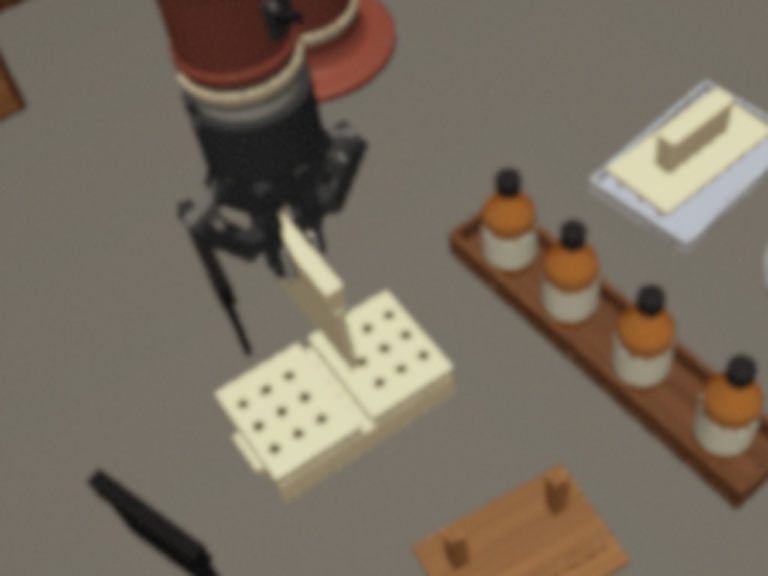

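Emit:
{"api": "servo_tool", "payload": {
  "series": "-0.2 -1.2 0 0 0;-0.39 -2.46 0 0 0;-0.39 -2.46 0 0 0;-0.39 -2.46 0 0 0;-0.39 -2.46 0 0 0;-0.39 -2.46 0 0 0;-0.39 -2.46 0 0 0;-0.39 -2.46 0 0 0;-0.39 -2.46 0 0 0;-0.2 -1.27 0 0 0;0 0 0 0 0;0 0 0 0 0"
}}

```text
time: 5.53
tcp_pos: [0.6426, -0.1926, 0.2116]
ee_rot: [-0.703, 0.711, 0.001, -0.0]
ft_force: [0.2, -0.7, -1.3]
gripper_width: 0.0135
```

Emit:
{"api": "servo_tool", "payload": {
  "series": "0 0 0 -0.056 0;0 0 0 -0.1 0;0 0 0 -0.1 0;0 0 0 -0.1 0;0 0 0 -0.1 0;0 0 0 -0.1 0;0 0 0 -0.1 0;0 0 0 -0.1 0;0 0 0 -0.1 0;0 0 0 -0.1 0;0 0 0 -0.1 0;0 0 0 -0.1 0;0 0 0 -0.1 0;0 0 0 -0.1 0;0 0 0 -0.1 0;0 0 0 0 0;0 0 0 0 0;0 0 0 0 0"
}}

```text
time: 7.03
tcp_pos: [0.6416, -0.1941, 0.2132]
ee_rot: [0.998, -0.065, -0.0, 0.0]
ft_force: [0.5, 0.1, -0.4]
gripper_width: 0.0136
```

```bash
python3 go.py .6415 -.1929 .0925 -.128; python3 - <<'E'
from station import sensors, viewer
from h import *
d,T=cam(viewer,sensors,"wrist")
crop(d,0,0,512,384,1.5,"pics/w3.png")
d,T=cam(viewer,sensors,"top")
crop(d,230,80,150,112,5,"pics/t3.png")
d,T=cam(viewer,sensors,"scene")
crop(d,170,150,150,112,5,"pics/s3.png")
E
```

```text
t 7.03 tcp [ 0.6416 -0.1941  0.2132] yaw -0.1308 w 0.0136 F [ 0.55  0.06 -0.36] tz [-0.001 -0.    -1.   ] q [ 0.48  0.71 -0.41  1.39  0.29  1.11 -0.1 ]
shift cm (tool axes now) [-0.02 -0.12 12.07] turn -0.0028
```

View pics/w3.png

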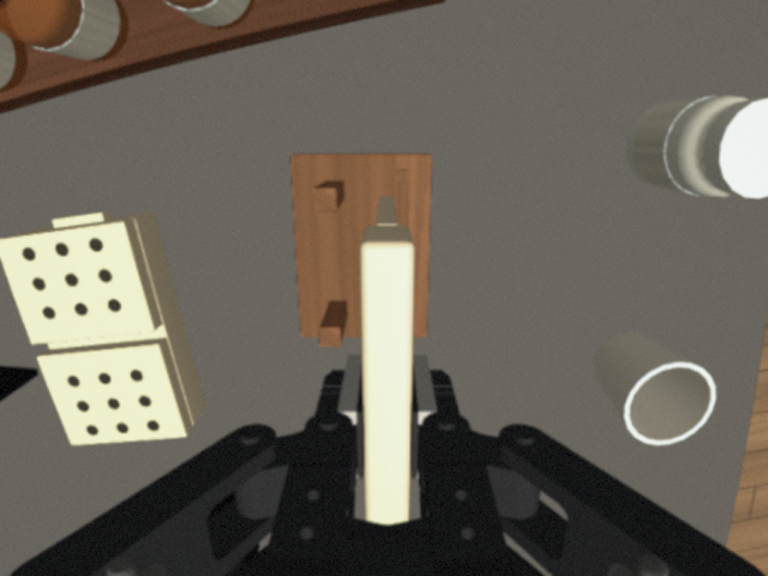

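View pics/s3.png

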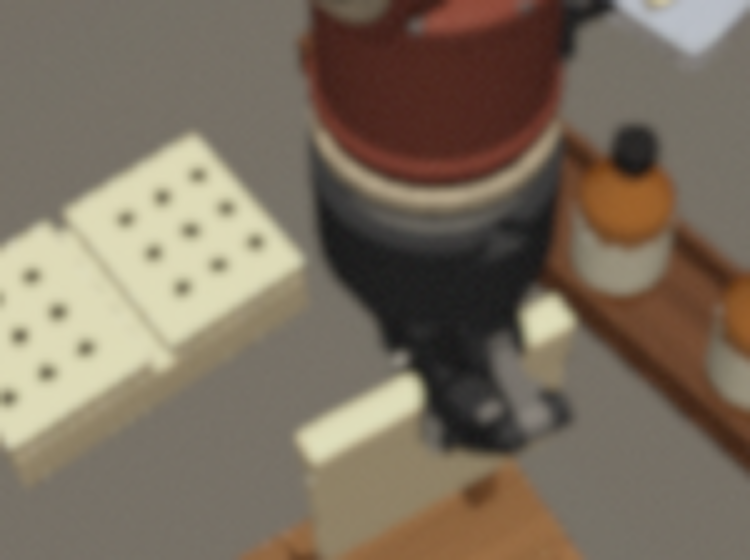

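```bash
python3 - <<'E'
from station import sensors, viewer
from h import *
d,T=cam(viewer,sensors,"wrist")
P=unproj(d,T,(np.array([(291,154),(432,154),(428,338),(300,338)])+.5)/1.5-.5,.01);print(P.round(4).tolist(),P.mean(0))
for a,b in((0,1),(3,2)): v=P[b]-P[a];print(np.hypot(*v[:2]),np.arctan2(v[1],v[0]))
# spreader foot / top in wrist image: predicted
s=sensors.observe();print(s["tcp_pos"])
E
```

```text
[[0.5836, -0.1154, 0.01], [0.6812, -0.1283, 0.01], [0.6642, -0.2667, 0.01], [0.5641, -0.2538, 0.01]] [ 0.62326683 -0.19105376  0.01      ]
0.0984147195208194 -0.13136320158719897
0.10093626469098632 -0.1281728776513733
[ 0.64212275 -0.19357287  0.21336607]
```

Emit:
{"api": "servo_tool", "payload": {
  "series": "0 0 0.6 0 0;0 0 1.4 0 0;0 0 1.4 0 0;0 0 1.4 0 0;0 0 1.4 0 0;0 0 1.4 0 0;0 0 1.4 0 0;0 0 1.2 0 0;0 0 0.8 0 0;0 0 0.5 0 0;0 0 0.3 0 0;0 0 0.1 0 0;0 0 0 0 0;0 0 0 0 0;0 0 0 0 0"
}}

```text
time: 8.48
tcp_pos: [0.6427, -0.1937, 0.0951]
ee_rot: [0.998, -0.064, 0.001, 0.0]
ft_force: [0.2, -0.5, -0.8]
gripper_width: 0.0136
```

```bash
python3 go.py .6418 -.1932 .0925 -.128; python3 - <<'E'
from station import sensors, viewer
from h import *
d,T=cam(viewer,sensors,"scene")
crop(d,170,150,150,140,4,"pics/s4.png")
d,T=cam(viewer,sensors,"wrist")
crop(d,0,0,512,384,1.5,"pics/w4.png")
E
```

```text
t 8.48 tcp [ 0.6427 -0.1937  0.0951] yaw -0.1281 w 0.0136 F [ 0.16 -0.49 -0.78] tz [ 0.001 -0.    -1.   ] q [ 0.46  0.83 -0.37  1.5   0.35  0.88 -0.15]
shift cm (tool axes now) [-0.09 -0.04  0.26] turn -0.0001
```

View pics/s4.png

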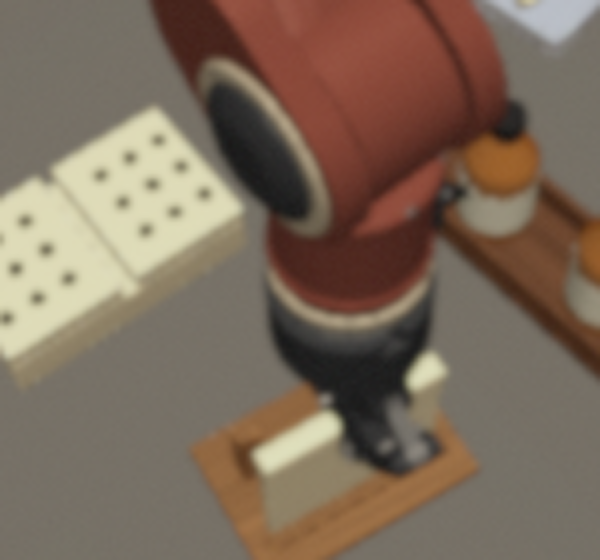

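View pics/w4.png

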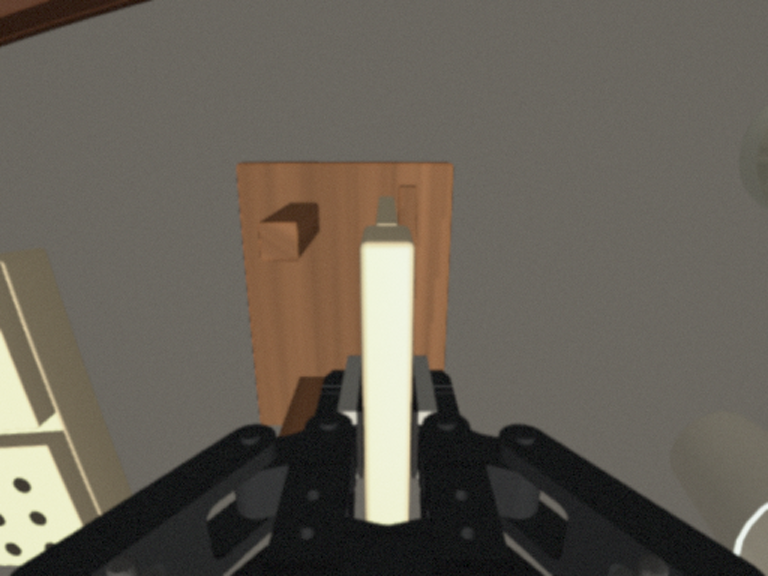

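Emit:
{"api": "servo_tool", "payload": {
  "series": "-0.25 0 0 0 0;0 0 0 0 0;0 0 0.12 0 0;0 0 0 0 0;0 0 0.1 0 0;0 0 0 0 0;0 0 0 0 0"
}}

```text
time: 9.17
tcp_pos: [0.6397, -0.1934, 0.093]
ee_rot: [0.998, -0.064, 0.0, 0.0]
ft_force: [-1.0, -0.3, 4.7]
gripper_width: 0.0131
```

```bash
python3 go.py .6418 -.1932 .0925 -.128
```

```text
t 9.17 tcp [ 0.6397 -0.1934  0.093 ] yaw -0.1281 w 0.0131 F [-1.05 -0.29  4.75] tz [ 0. -0. -1.] q [ 0.46  0.83 -0.36  1.51  0.35  0.87 -0.15]
shift cm (tool axes now) [ 0.2  -0.05  0.05] turn -0.0001
```

Emit:
{"api": "servo_tool", "payload": {
  "series": "0 0 0 0 25;0 0 0 0 40;0 0 0 0 40;-0.25 0 0 0 40;-0.25 0 0 0 40;-0.25 0 0 0 40;-0.25 0 0 0 40;-0.25 0 0 0 40;-0.25 0 0 0 40;-0.25 0 0 0 40;-0.25 0 0 0 40;0 0 0 0 40;0 0 0 0 40"
}}

```text
time: 10.25
tcp_pos: [0.6197, -0.1908, 0.0922]
ee_rot: [0.998, -0.064, -0.0, 0.0]
ft_force: [0.4, -0.8, 0.1]
gripper_width: 0.0341
```

```bash
python3 go.py .6418 -.1932 .0925 -.128; python3 - <<'E'
from station import sensors, viewer
from h import *
d,T=cam(viewer,sensors,"scene")
crop(d,170,150,150,140,4,"pics/s5.png")
d,T=cam(viewer,sensors,"wrist")
crop(d,0,0,512,384,1.5,"pics/w5.png")
E
```

```text
t 10.25 tcp [ 0.6197 -0.1908  0.0922] yaw -0.128 w 0.0341 F [ 0.41 -0.76  0.13] tz [-0. -0. -1.] q [ 0.47  0.8  -0.36  1.57  0.35  0.83 -0.16]
shift cm (tool axes now) [ 2.22 -0.04 -0.03] turn 0.0
```

View pics/s5.png

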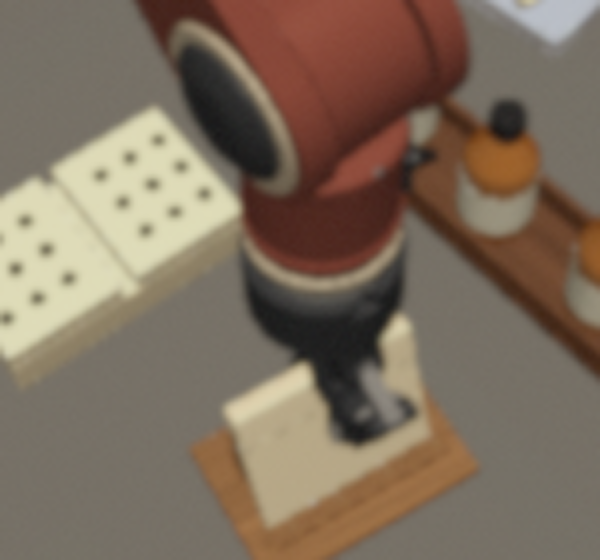

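View pics/w5.png

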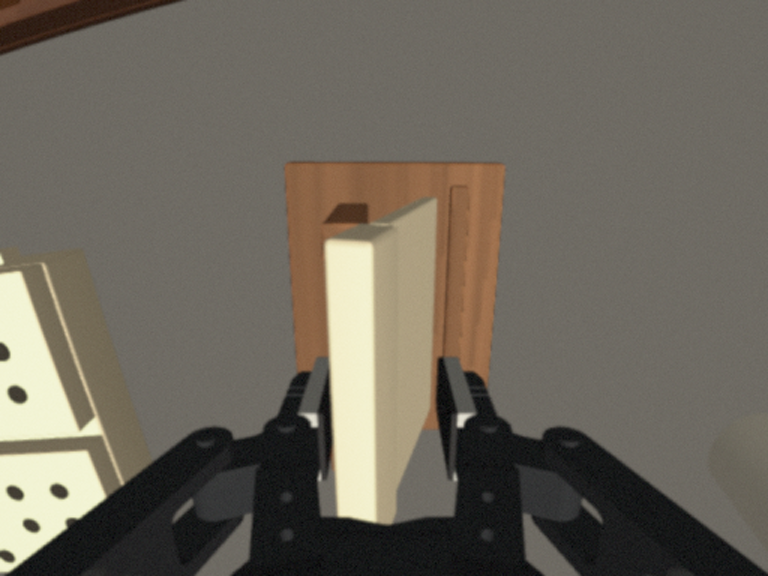

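Slab now leans toward the posts, held by the near finger, foot near the lip. Continue.

Emit:
{"api": "servo_tool", "payload": {
  "series": "-0.2 0 0 0 40;-0.2 0 0 0 40;-0.2 0 0 0 40;-0.2 0 0 0 40;-0.2 0 0 0 40;-0.2 0 0 0 40;-0.2 0 0 0 40;-0.2 0 0 0 40;0 0 0 0 40;0 0 0 0 40;0 0 0 0 40"
}}

```text
time: 11.27
tcp_pos: [0.6041, -0.1887, 0.0922]
ee_rot: [0.998, -0.064, 0.0, -0.0]
ft_force: [0.1, -0.2, -0.8]
gripper_width: 0.0338
```

```bash
python3 go.py .6418 -.1932 .0925 -.128; python3 - <<'E'
from station import sensors, viewer
from h import *
d,T=cam(viewer,sensors,"scene")
crop(d,170,150,150,140,4,"pics/s6.png")
d,T=cam(viewer,sensors,"wrist")
crop(d,0,0,512,384,1.5,"pics/w6.png")
E
```

```text
t 11.27 tcp [ 0.6041 -0.1887  0.0922] yaw -0.128 w 0.0338 F [ 0.1  -0.25 -0.8 ] tz [ 0.  0. -1.] q [ 0.48  0.78 -0.36  1.62  0.36  0.8  -0.17]
shift cm (tool axes now) [ 3.79 -0.04 -0.03] turn 0.0
```

View pics/w6.png

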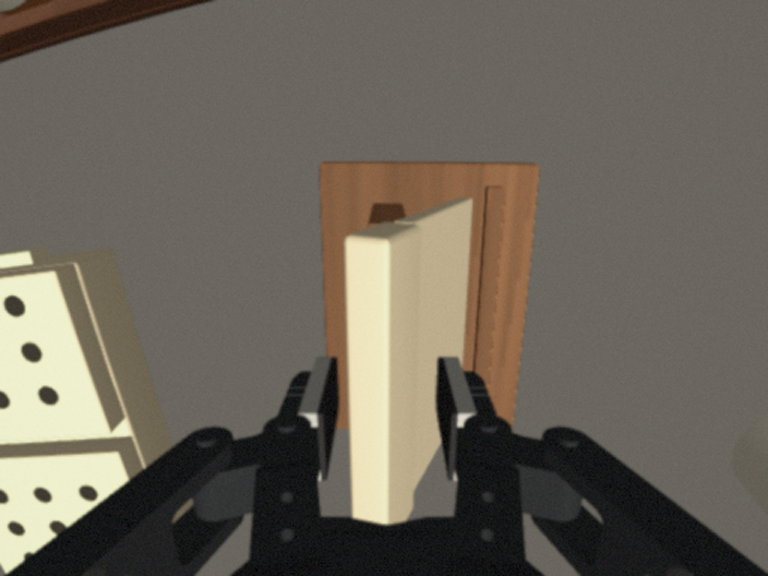

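Emit:
{"api": "servo_tool", "payload": {
  "series": "0 0 -0.3 0 45;0 0 -0.6 0 45;0 0 -1 0 45;0 0 -1.5 0 60;0 0 -2 0 100;0 0 -2 0 100;0 0 -2.5 0 100;0 0 -2.5 0 100;0 0 -2.5 0 100;-1 0 -1 0 100;0 0 0 0 100;0 0 0 0 100"
}}

```text
time: 12.37
tcp_pos: [0.5932, -0.1875, 0.2514]
ee_rot: [0.998, -0.064, -0.0, 0.0]
ft_force: [-0.9, -0.1, 0.2]
gripper_width: 0.085
```

```bash
python3 go.py; python3 - <<'E'
from station import sensors, viewer
from h import *
d,T=cam(viewer,sensors,"scene")
crop(d,190,200,120,100,6,"pics/s7.png")
d,T=cam(viewer,sensors,"wrist")
crop(d,0,0,512,384,1.5,"pics/w7.png")
E
```

```text
t 12.37 tcp [ 0.5932 -0.1875  0.2514] yaw -0.1281 w 0.085 F [-0.86 -0.14  0.17] tz [-0.    -0.001 -1.   ] q [ 0.52  0.6  -0.43  1.49  0.26  1.11 -0.09]
```

View pics/w7.png

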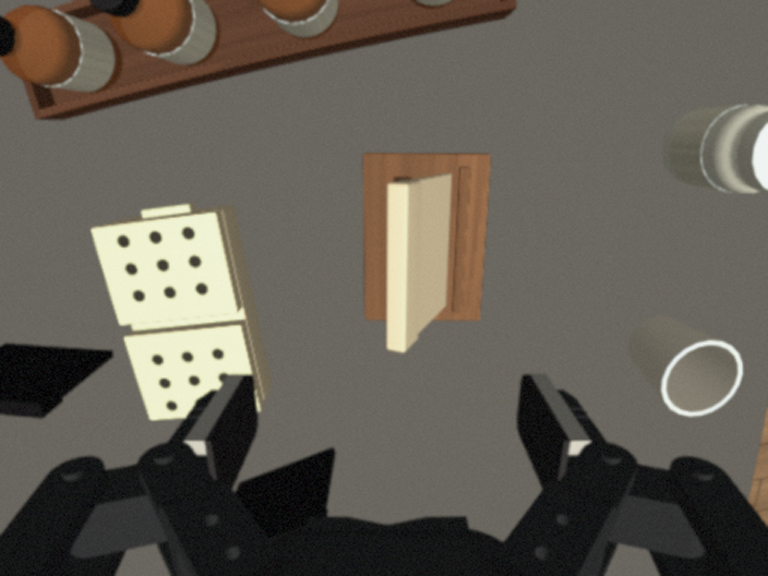

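View pics/s7.png

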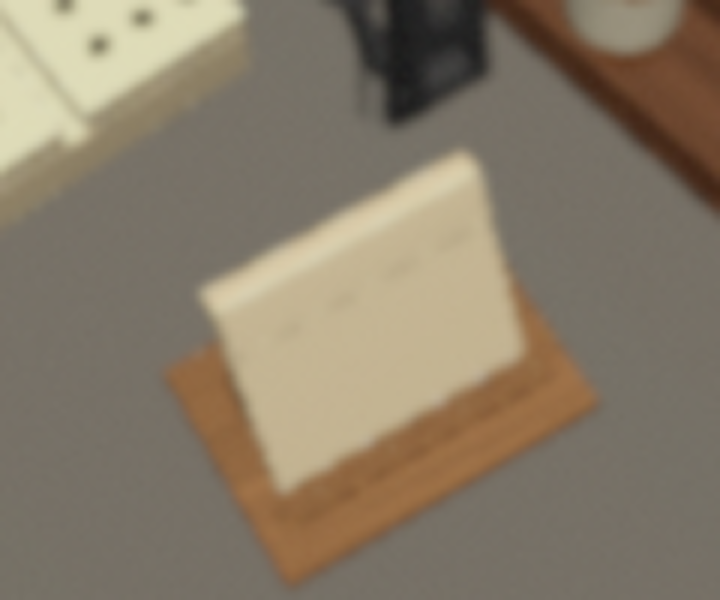

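```bash
cat > sp.py <<'E'
from h import *
def chk(ds,Ts,uv,rest=(.623,-.1908,-.129)):
    # pts: foot +x corners (y-,y+), top far-top-edge +x corners (y-,y+)
    c,s=np.cos(rest[2]),np.sin(rest[2])
    def W(q):
        x,y,z,t,a=q
        L=np.array([[3.5,-55,0],[3.5,55,0],[7,-55,100],[7,55,100]])/1e3
        p=R.from_euler('z',a).apply(R.from_euler('y',-t).apply(L))+[x,y,z]
        return np.c_[rest[0]+c*p[:,0]-s*p[:,1],rest[1]+s*p[:,0]+c*p[:,1],p[:,2]]
    r=least_squares(lambda q:(proj(ds,Ts,W(q))-uv).ravel(),[.02,0,.01,.4,0])
    print("rest frame x,y,z,tilt,yaw",r.x.round(4),"rms",np.sqrt(np.mean(r.fun**2)))
E
python3 - <<'E'
from station import sensors, viewer
from sp import *
from m1 import full
d,T=cam(viewer,sensors,"scene")
uv=full([(283,493),(525,355),(217,310),(482,172)],190,200,6)
chk(d,T,uv)
E
python3 go.py .405 .2 .2514 .079
```

```text
rest frame x,y,z,tilt,yaw [ 0.0137  0.0019  0.0047  0.4329 -0.0167] rms 0.1436408272860907
t 12.52 tcp [ 0.593  -0.1875  0.2493] yaw -0.128 w 0.0857 F [ 0.78  0.21 -0.83] tz [-0.004  0.001 -1.   ] q [ 0.52  0.6  -0.43  1.49  0.26  1.11 -0.09]
shift cm (tool axes now) [-23.59 -36.03  -0.12] turn -0.207
```

Emit:
{"api": "servo_tool", "payload": {
  "series": "-0.84 -1.29 0 0 100;-1.68 -2.57 0 0 100;-1.68 -2.57 0 0 100;-1.68 -2.57 0 0 100;-1.68 -2.57 0 0 100;-1.68 -2.57 0 0 100;-1.68 -2.57 0 0 100;-1.68 -2.57 0 0 100;-1.68 -2.57 0 0 100;-1.68 -2.57 0 0 100;-1.68 -2.57 0 0 100;-1.68 -2.57 0 0 100;-1.68 -2.57 0 0 100;-1.68 -2.57 0 0 100;-0.84 -1.29 0 -0.05 100;0 0 0 -0.1 100;0 0 0 -0.057 100;0 0 0 0 100;0 0 0 0 100;0 0 0 0 100"
}}

```text
time: 14.18
tcp_pos: [0.407, 0.1988, 0.2507]
ee_rot: [0.999, 0.039, -0.0, 0.0]
ft_force: [0.0, -0.0, -0.3]
gripper_width: 0.0853
```

```bash
python3 go.py .4033 .1993 .07 .079; python3 - <<'E'
from station import sensors, viewer
from h import *
d,T=cam(viewer,sensors,"wrist")
crop(d,80,60,300,224,2.6,"pics/w8.png")
E
```

```text
t 14.18 tcp [0.407  0.1988 0.2507] yaw 0.0772 w 0.0853 F [ 0.04 -0.02 -0.34] tz [-0.001 -0.001 -1.   ] q [-0.07  0.35 -0.59  1.94  0.24  0.91 -0.7 ]
shift cm (tool axes now) [-0.35 -0.09 18.07] turn -0.0018
```

View pics/w8.png

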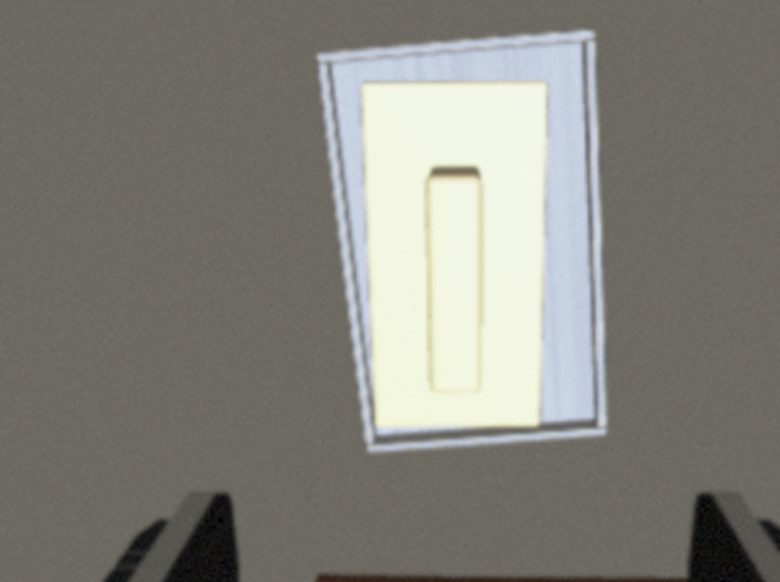

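```bash
python3 - <<'E'
from station import sensors, viewer
from m1 import *
d,T=cam(viewer,sensors,"wrist")
us=full([(362,83),(547,83),(540,426),(375,427)],80,60,2.6)
uh=full([(428,177),(480,177),(479,391),(431,391)],80,60,2.6)
Ps=np.array([[-80,-40,26.5],[-80,40,26.5],[80,40,26.5],[80,-40,26.5]])/1e3
Ph=np.array([[-45,-11,71.5],[-45,11,71.5],[45,11,71.5],[45,-11,71.5]])/1e3
for o in ([(d,T,us,Ps)],[(d,T,uh,Ph)],[(d,T,us,Ps),(d,T,uh,Ph)]): print(fit(o,[.4,.2,-1.49]))
E
```

```text
(array([ 0.40239672,  0.20045017, -1.48820751]), np.float64(0.6769140373182351))
(array([ 0.40215543,  0.20101397, -1.49227483]), np.float64(1.1518033295784724))
(array([ 0.40226273,  0.20076423, -1.48929456]), np.float64(0.9669903062724446))
```

Emit:
{"api": "servo_tool", "payload": {
  "series": "-0.41 -0.18 1 -0.004 100;0 0 2 0 100;0 0 2 0 100;0 0 2 0 100;0 0 2 0 100;0 0 2 0 100;0 0 2 0 100;0 0 2 0 100;0 0 1.5 0 100;0 0 1.5 0 100;0 0 1 0 100;0 0 0 0 100;0 0 0 0 100",
  "newtons": 80
}}

```text
time: 15.37
tcp_pos: [0.4025, 0.2009, 0.0609]
ee_rot: [0.999, 0.041, -0.0, 0.0]
ft_force: [0.6, 0.6, 0.4]
gripper_width: 0.0857
```

```bash
python3 go.py .4028 .2003 .047 .081; python3 - <<'E'
from station import sensors, viewer
from h import *
d,T=cam(viewer,sensors,"wrist")
crop(d,0,0,512,384,1.5,"pics/w9.png")
E
```

```text
t 15.37 tcp [0.4025 0.2009 0.0609] yaw 0.0828 w 0.0857 F [0.61 0.63 0.42] tz [-0.001 -0.    -1.   ] q [-0.27  0.65 -0.35  2.16  0.53  0.42 -0.97]
shift cm (tool axes now) [0.02 0.07 1.39] turn 0.0018
```

View pics/w9.png

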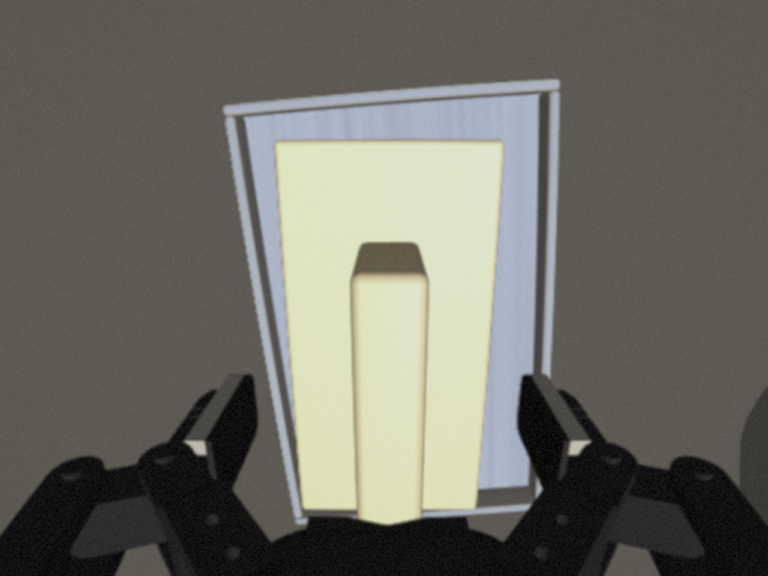

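Emit:
{"api": "servo_tool", "payload": {
  "series": "0 0.05 0.7 0 100;0 0 0.5 0 100;0 0 0.1 0 100;0 0 0 0 100;0 0 0 0 60;0 0 0 0 40;0 0 0 0 10;0 0 0 0 10;0 0 0 0 10;0 0 0 0 10;0 0 0 0 10;0 0 0 0 10;0 0 0 0 10",
  "newtons": 80
}}

```text
time: 16.5
tcp_pos: [0.4027, 0.2006, 0.0484]
ee_rot: [0.999, 0.042, 0.0, -0.0]
ft_force: [-0.2, 0.3, 4.3]
gripper_width: 0.0209
```

```bash
python3 go.py .4028 .2003 .047 .081; python3 - <<'E'
from station import sensors, viewer
from h import *
d,T=cam(viewer,sensors,"wrist")
crop(d,0,0,512,384,1.5,"pics/w10.png")
E
```

```text
t 16.5 tcp [0.4027 0.2006 0.0484] yaw 0.0831 w 0.0209 F [-0.2   0.26  4.31] tz [ 0.001  0.    -1.   ] q [-0.29  0.67 -0.32  2.17  0.56  0.38 -0.99]
shift cm (tool axes now) [0.01 0.03 0.14] turn 0.0021
```

View pics/w10.png

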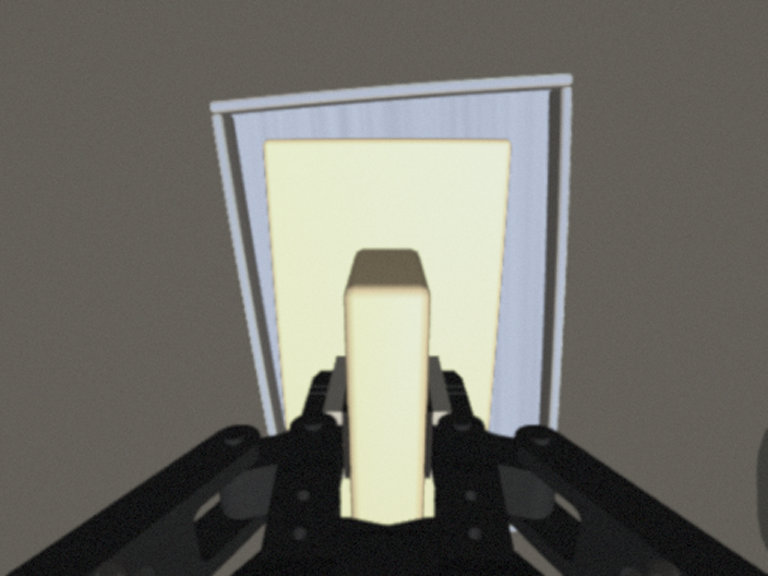

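Emit:
{"api": "servo_tool", "payload": {
  "series": "0 0 -0.4 0 10;0 0 -0.8 0 10;0 0 -1.4 0 10;0 0 -1.8 0 10;0 0 -1.8 0 10;0 0 -1.8 0 10;0 0 -1.8 0 10;0 0 -1.8 0 10;0 0 -1.8 0 10;0 0 -1.8 0 10;0 0 -1.2 0 10;0 0 -0.6 0 10;0 0 0 0 10;0 0 0 0 10;0 0 0 0 10",
  "newtons": 90
}}

```text
time: 17.8
tcp_pos: [0.4018, 0.1999, 0.2172]
ee_rot: [0.999, 0.042, -0.001, 0.001]
ft_force: [0.7, -0.0, -3.6]
gripper_width: 0.0211
```

```bash
python3 go.py .4202 -.2252 .215 -.016; python3 - <<'E'
from station import sensors, viewer
from h import *
d,T=cam(viewer,sensors,"wrist")
crop(d,0,0,512,384,1.5,"pics/w11.png")
d,T=cam(viewer,sensors,"scene")
crop(d,160,50,256,192,3,"pics/s11.png")
E
```

```text
t 17.8 tcp [0.4018 0.1999 0.2172] yaw 0.0831 w 0.0211 F [ 0.72 -0.04 -3.58] tz [-0.002 -0.001 -1.   ] q [-0.09  0.4  -0.58  2.    0.29  0.83 -0.75]
shift cm (tool axes now) [-1.69 42.51  0.27] turn 0.0991
```

View pics/w11.png

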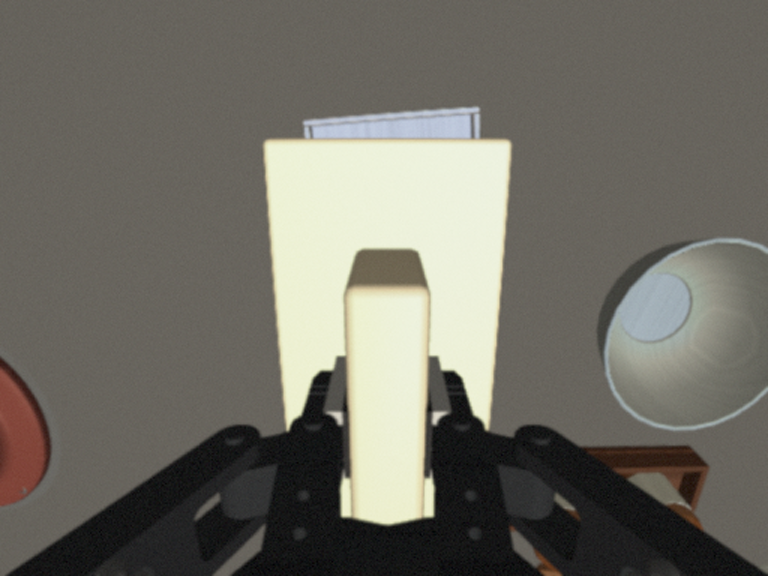

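View pics/s11.png

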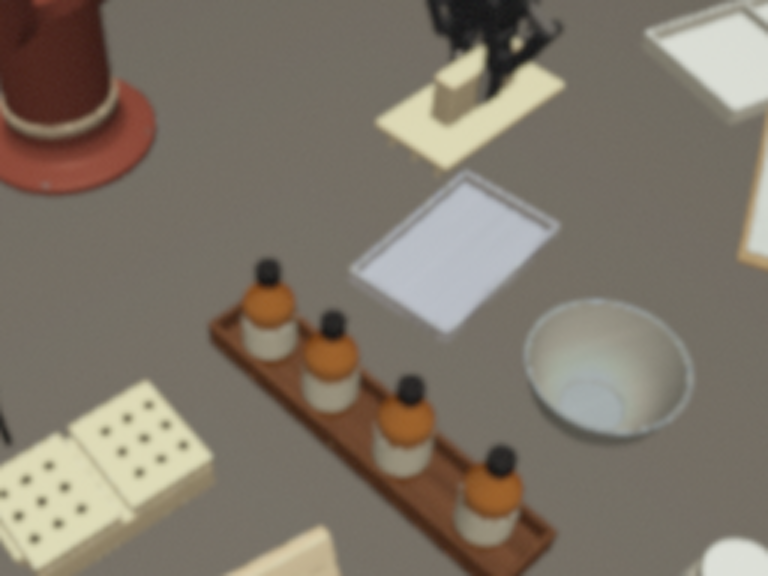

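Emit:
{"api": "servo_tool", "payload": {
  "series": "0.3 1.1 0 0 10;0.57 2.2 0 0 10;0.57 2.2 0 0 10;0.57 2.2 0 0 10;0.57 2.2 0 0 10;0.57 2.2 0 0 10;0.57 2.2 0 0 10;0.57 2.2 0 0 10;0.57 2.2 0 0 10;0.26 1.8 0 0 10;-0.3 2 0 0 10;-0.6 2.2 0 0 10;-0.7 2.2 0 0 10;-0.7 2.2 0 0 10;-0.7 2.2 0 0 10;-0.7 2.2 0 0 10;-0.7 2.2 0 0 10;-0.7 2.2 0 0 10;-0.7 2.2 0 0 10;-0.7 2.2 0 0 10"
}}

```text
time: 19.57
tcp_pos: [0.4231, -0.2231, 0.2173]
ee_rot: [0.999, 0.042, -0.001, -0.001]
ft_force: [0.1, -1.0, -2.5]
gripper_width: 0.0205
```

Emit:
{"api": "servo_tool", "payload": {
  "series": "-0.5 1.4 0 0 10;0 0 0 0.03 10;0 0 0 0.04 10;0 0 0 0.029 10;0 0 0 0 10;0 0 0 0 10;0 0 0 0 10"
}}

```text
time: 20.15
tcp_pos: [0.4201, -0.2362, 0.2179]
ee_rot: [1.0, -0.007, -0.0, -0.0]
ft_force: [0.6, 0.4, -3.0]
gripper_width: 0.0207
```

```bash
python3 go.py .4202 -.2252 .1 -.016; python3 - <<'E'
from station import sensors, viewer
from h import *
d,T=cam(viewer,sensors,"wrist")
crop(d,0,0,512,384,1.5,"pics/w12.png")
d,T=cam(viewer,sensors,"scene")
crop(d,80,80,256,192,3,"pics/s12.png")
d,T=cam(viewer,sensors,"top")
crop(d,240,150,150,112,5,"pics/t12.png")
E
```

```text
t 20.15 tcp [ 0.4201 -0.2362  0.2179] yaw -0.0146 w 0.0207 F [ 0.64  0.42 -2.96] tz [-0.  0. -1.] q [ 0.82  0.43 -0.5   1.92  0.27  0.86  0.17]
shift cm (tool axes now) [ 0.   -1.09 11.79] turn 0.0014
```

View pics/w12.png

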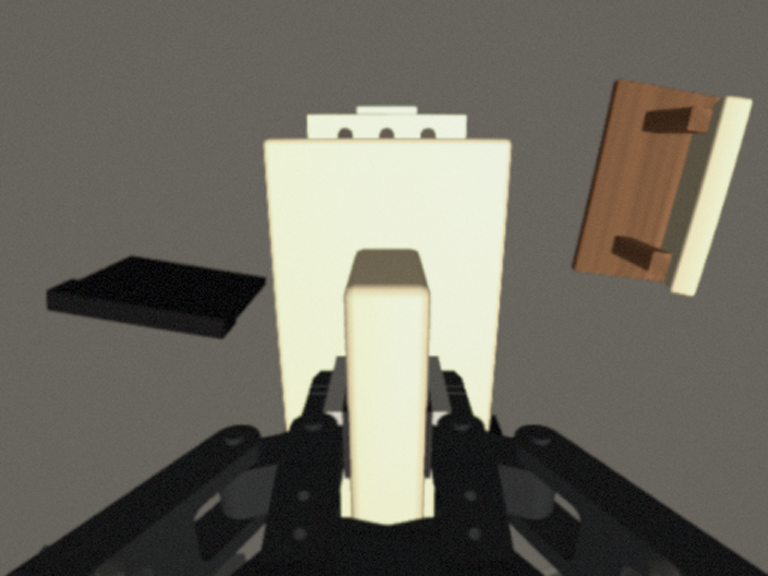

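View pics/s12.png

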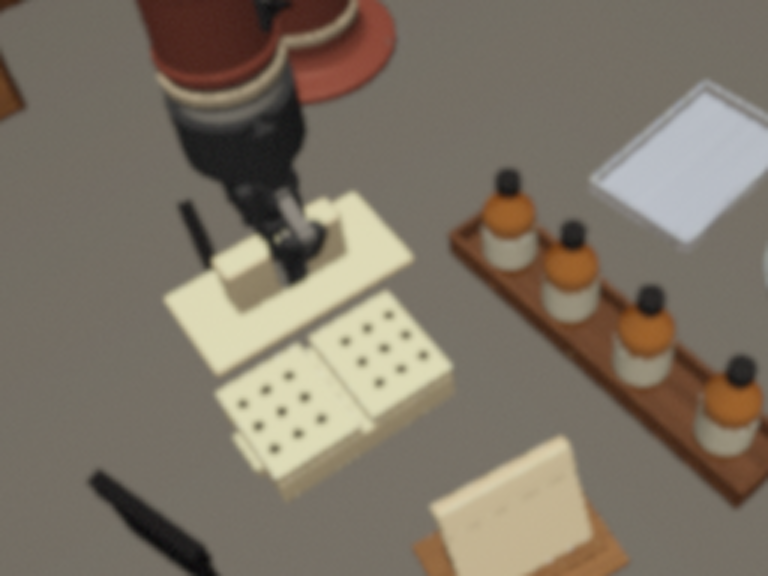

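View pics/t12.png

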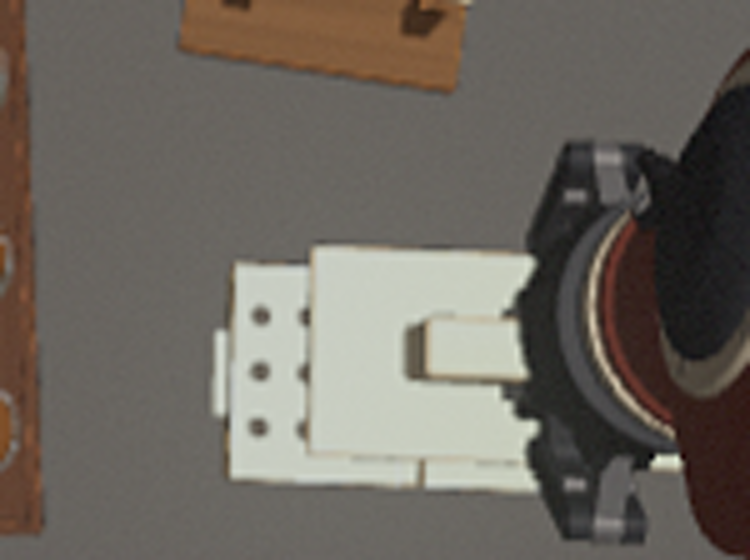

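```bash
python3 - <<'E'
from station import sensors, viewer
from m1 import *
s=sensors.observe(); z=s["tcp_pos"][2]-.0439+.022; print(s["tcp_pos"])
TT=tcpT(s)
d,T=cam(viewer,sensors,"wrist")
def rep(n,P):
    print(n,P.round(4).tolist(),"tool",((P-TT[:3,3])@TT[:3,:3]).round(4).tolist())
rep("wrist slab corners",unproj(d,T,(np.array([(264.5,141),(511.5,141)])+.5)/1.5-.5,z))
rep("wrist handle end",unproj(d,T,(np.array([(347,290),(428.5,290)])+.5)/1.5-.5,z+.045))
d2,T2=cam(viewer,sensors,"top")
rep("top slab",unproj(d2,T2,full([(311,247),(307,455)],240,150,5),z))
rep("top handle",unproj(d2,T2,full([(428,318),(425,379)],240,150,5),z+.045))
print("plate wrist edge corners",unproj(d,T,(np.array([(307,115),(467,115)])+.5)/1.5-.5,.045).round(4).tolist())
print("plate top est corners",[(.4199+np.cos(-1.5867)*-.085-np.sin(-1.5867)*y, -.2254+np.sin(-1.5867)*-.085+np.cos(-1.5867)*y) for y in(-.05,.05)])
E
```

```text
[ 0.42011285 -0.23634699  0.21808896]
wrist slab corners [[0.3818, -0.1568, 0.1962], [0.4593, -0.158, 0.1962]] tool [[-0.0395, -0.0789, 0.0219], [0.038, -0.0789, 0.0219]]
wrist handle end [[0.4101, -0.1917, 0.2412], [0.4297, -0.192, 0.2412]] tool [[-0.0107, -0.0445, -0.0231], [0.0089, -0.0445, -0.0231]]
top slab [[0.4605, -0.1561, 0.1962], [0.3815, -0.1551, 0.1962]] tool [[0.0392, -0.0809, 0.0219], [-0.0399, -0.0807, 0.0219]]
top handle [[0.4304, -0.1916, 0.2412], [0.4088, -0.1905, 0.2412]] tool [[0.0096, -0.0449, -0.0231], [-0.0121, -0.0457, -0.0231]]
plate wrist edge corners [[0.3709, -0.141, 0.045], [0.4702, -0.1426, 0.045]]
plate top est corners [(np.float64(0.37125807827548785), np.float64(-0.13961559902321147)), (np.float64(0.4712454322009648), np.float64(-0.14120589930347777))]
```

Emit:
{"api": "servo_tool", "payload": {
  "series": "0 -0.4 0 0.001 10;0 -0.4 0 0 10;0 -0.24 0 0 10;0 0 0.6 0 10;0 0 1.2 0 10;0 0 1.5 0 10;0 0 1.5 0 10;0 0 1.5 0 10;0 0 1.2 0 10;0 0 0.8 0 10;0 0 0.7 0 10;0 0 0 0 10;0 0 0 0 10;0 0 0 0 10"
}}

```text
time: 21.57
tcp_pos: [0.4208, -0.2263, 0.1286]
ee_rot: [1.0, -0.008, 0.001, 0.0]
ft_force: [-0.4, 0.5, -2.7]
gripper_width: 0.0209
```

```bash
python3 go.py .4202 -.2258 .1 -.016; python3 - <<'E'
from station import sensors, viewer
from h import *
d,T=cam(viewer,sensors,"wrist")
crop(d,140,40,256,192,3,"pics/w13.png")
d,T=cam(viewer,sensors,"scene")
crop(d,130,130,150,112,5,"pics/s13.png")
d,T=cam(viewer,sensors,"top")
crop(d,250,160,120,90,6,"pics/t13.png")
E
```

```text
t 21.57 tcp [ 0.4208 -0.2263  0.1286] yaw -0.0169 w 0.0209 F [-0.41  0.46 -2.69] tz [ 0.001 -0.    -1.   ] q [ 0.74  0.55 -0.42  2.04  0.37  0.63  0.05]
shift cm (tool axes now) [-0.06 -0.05  2.86] turn -0.0009
```

View pics/w13.png

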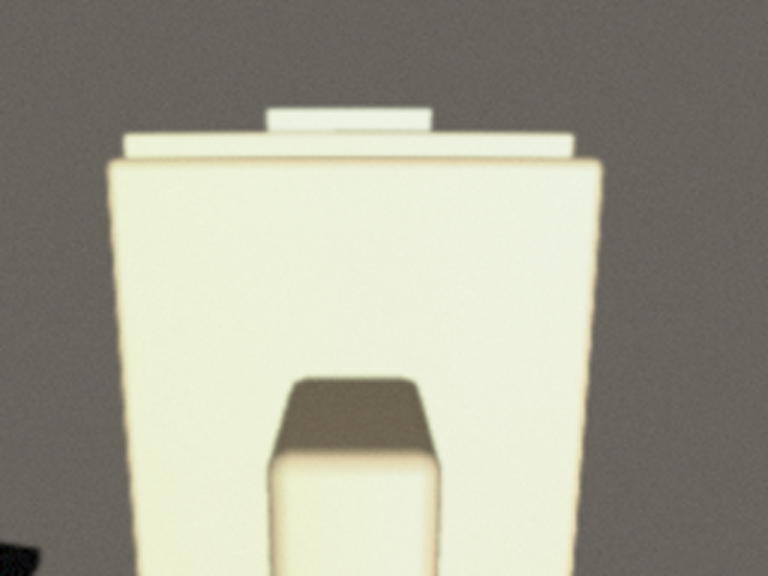

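View pics/s13.png

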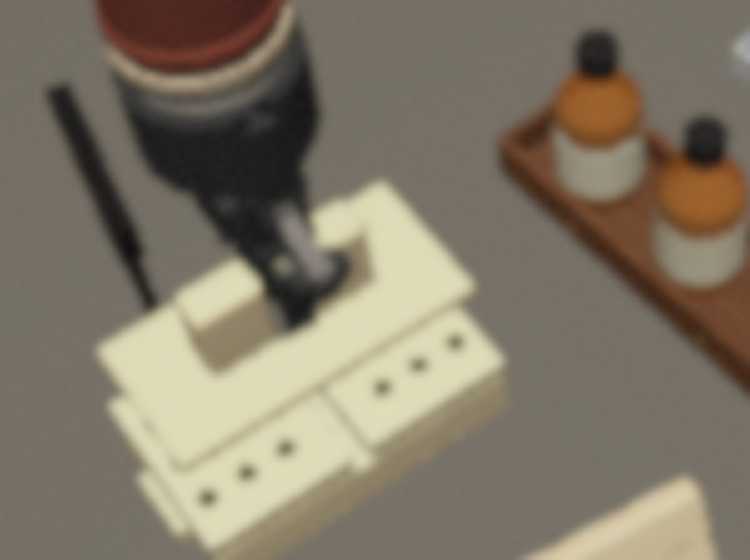

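View pics/t13.png

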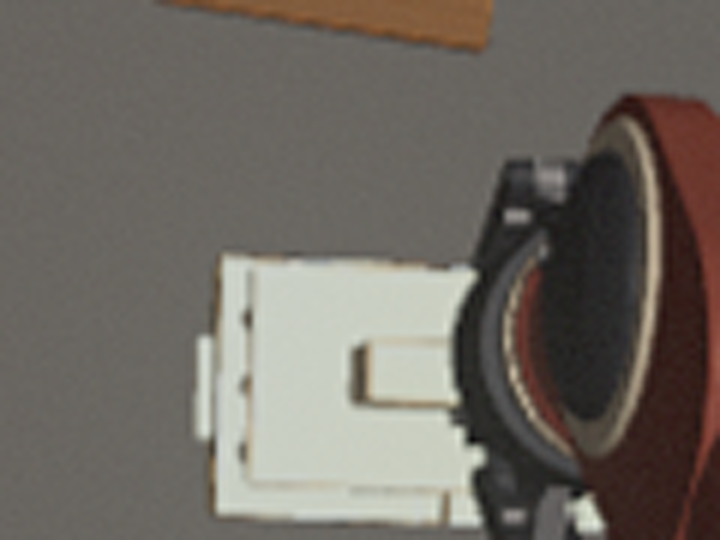

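Emit:
{"api": "servo_tool", "payload": {
  "series": "-0.05 -0.04 0.3 0 10;0 0 0.5 0 10;0 0 0.5 0 10;0 0 0.5 0 10;0 0 0.4 0 10;0 0 0.3 0 10;0 0 0.1 0 10;0 0 0 0 10;0 0 0 0 10;0 0 0 0 10;0 0 0 0 10;0 0 0 0 10"
}}

```text
time: 22.72
tcp_pos: [0.4199, -0.2258, 0.1023]
ee_rot: [1.0, -0.008, 0.0, 0.0]
ft_force: [0.7, 0.5, -2.6]
gripper_width: 0.0213
```

```bash
python3 go.py .4202 -.2258 .1 -.016; python3 - <<'E'
from station import sensors, viewer
from h import *
d,T=cam(viewer,sensors,"wrist")
crop(d,140,40,256,192,3,"pics/w14.png")
d,T=cam(viewer,sensors,"scene")
crop(d,130,140,110,100,6,"pics/s14.png")
crop(d,190,200,120,100,6,"pics/s14r.png")
d,T=cam(viewer,sensors,"top")
crop(d,260,180,100,75,8,"pics/t14.png")
E
```

```text
t 22.72 tcp [ 0.4199 -0.2258  0.1023] yaw -0.0169 w 0.0213 F [ 0.65  0.45 -2.59] tz [ 0. -0. -1.] q [ 0.71  0.59 -0.39  2.06  0.41  0.56  0.02]
shift cm (tool axes now) [ 0.03 -0.    0.23] turn -0.0009
```

View pics/w14.png

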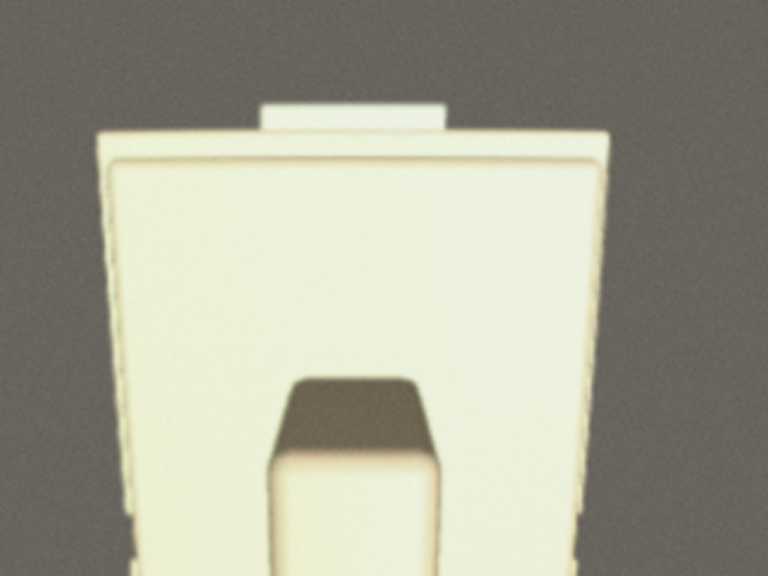

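View pics/s14.png

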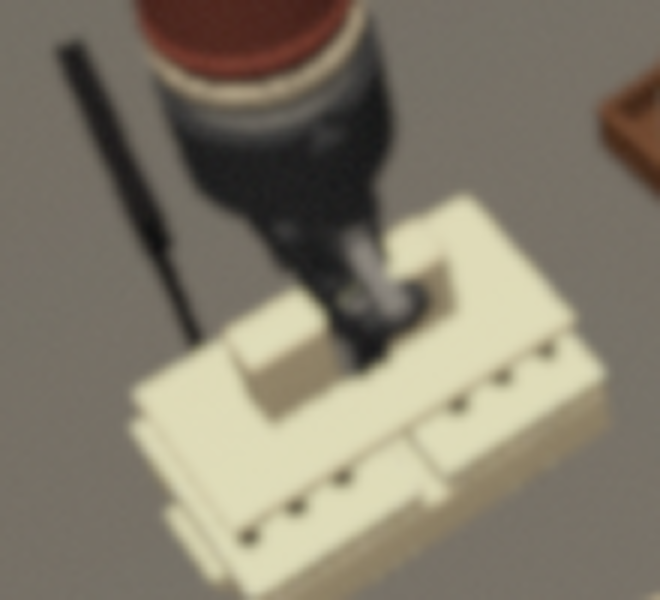

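View pics/t14.png

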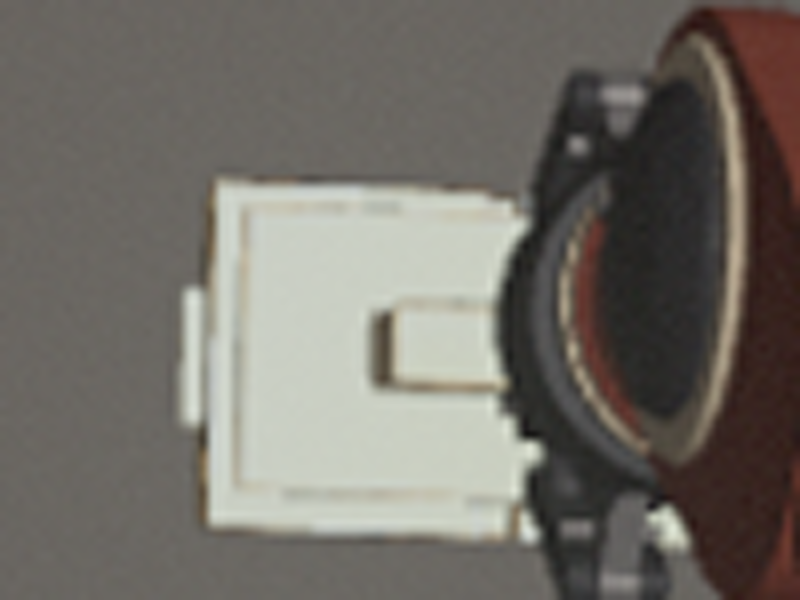

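View pics/s14r.png

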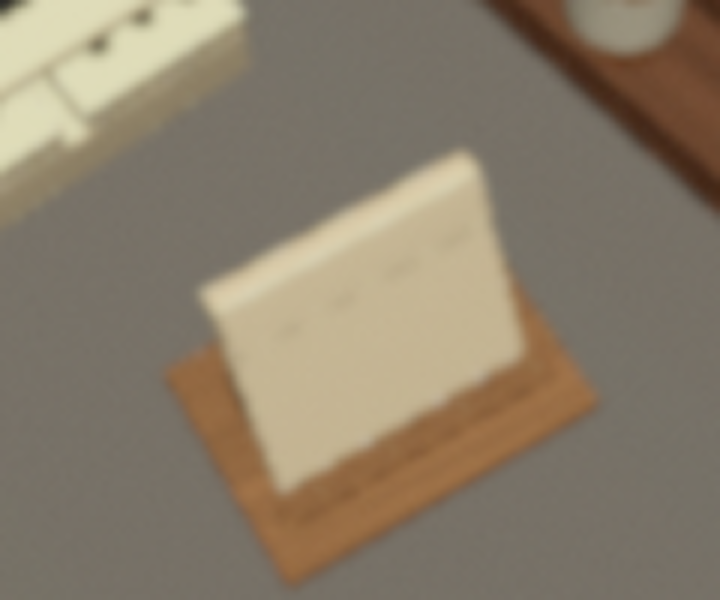

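```bash
python3 - <<'E'
from station import sensors, viewer
from m1 import *
s=sensors.observe(); z=s["tcp_pos"][2]-.0219; a=-1.5867
ux=np.array([np.cos(a),np.sin(a)])
def c(n,P,h): 
    m=P.mean(0)[:2]+ux*h; print(n,m.round(4)); return m
d,T=cam(viewer,sensors,"wrist")
A=c("w tam",unproj(d,T,full([(110,159),(603,159)],140,40,3),z),.08);B=c("w plate",unproj(d,T,full([(98,131.5),(609.5,131.5)],140,40,3),.045),.085);print((A-B)*1e3)
d,T=cam(viewer,sensors,"top")
A=c("t tam",unproj(d,T,full([(243,205),(238,488)],260,180,8),z),.08);B=c("t plate",unproj(d,T,full([(217,180),(207,526)],260,180,8),.045),.085);print((A-B)*1e3)
ds,Ts=cam(viewer,sensors,"scene")
# heights: tamper corners in scene given xy from top fit
uv=full([(577,318),(222,555),(133,394)],130,140,6)
for zz in (z-.006,z-.003,z,z+.003,z+.006): 
    P=unproj(ds,Ts,uv,zz); print(round(zz,4),P.round(4)[:,:2].tolist(),"side",np.hypot(*(P[0]-P[1])[:2]).round(4))
E
```

```text
w tam [ 0.4191 -0.2263]
w plate [ 0.4187 -0.226 ]
[ 0.43365987 -0.32734028]
t tam [ 0.42   -0.2253]
t plate [ 0.42   -0.2256]
[-0.01909449  0.39339341]
0.0743 [[0.4578, -0.1429], [0.4603, -0.3127], [0.375, -0.3036]] side 0.1698
0.0773 [[0.4595, -0.144], [0.462, -0.313], [0.3771, -0.3039]] side 0.1691
0.0803 [[0.4613, -0.145], [0.4638, -0.3133], [0.3792, -0.3043]] side 0.1684
0.0833 [[0.4631, -0.146], [0.4655, -0.3136], [0.3813, -0.3046]] side 0.1677
0.0863 [[0.4648, -0.147], [0.4673, -0.3139], [0.3834, -0.305]] side 0.1669
```

Emit:
{"api": "servo_tool", "payload": {
  "series": "0 0 0.1 0 10;0 0 0.15 0 10;0 0 0 0 10;0 0 0 0 10;0 0 0 0 10;0 0 0 0 10;0 0 0 0 10;0 0 0 0 10"
}}

```text
time: 23.68
tcp_pos: [0.4198, -0.2257, 0.0997]
ee_rot: [1.0, -0.008, 0.0, -0.0]
ft_force: [-0.2, 0.5, -4.1]
gripper_width: 0.0211
```

```bash
python3 go.py .4202 -.2258 .1 -.016; python3 - <<'E'
from station import sensors, viewer, job_done
from h import *
s=sensors.observe()
print(np.abs(s["qd"]).max(), s["tcp_pos"])
print(job_done()); print(sensors.observe()["tcp_pos"])
E
```

```text
t 23.68 tcp [ 0.4198 -0.2257  0.0997] yaw -0.0169 w 0.0211 F [-0.21  0.46 -4.11] tz [ 0.  0. -1.] q [ 0.71  0.6  -0.38  2.06  0.41  0.55  0.01]
shift cm (tool axes now) [ 0.04  0.01 -0.03] turn -0.0009
0.0022671080859113417 [ 0.41975912 -0.2257422   0.09966181]
the job is handed in; nothing more can be done
None
the job is handed in; nothing more can be done
```

I did both parts of the task and handed the job in at about 24 s; `job_done` gave no verdict. The spreader is leaning in the rest, released, and the gripper is still holding the tamper above the plate.

**Spreader:** It leans against the posts, strip up, and looked the same in the last scene picture as when I let go. My fit put the tilt at about 0.43 rad, the sideways offset at about 2 mm and the twist at about 0.02 rad. Two figures stand out:
- **Foot position:** the foot is about 14 mm from the rest's centre along x. That leaves a few mm between it and the lip, so it is not right up against the lip, but it is inside the allowed range.
- **Foot height:** the fit gave 4.7 mm, just under the 5 mm limit. At that tilt, with the foot on the base, it should be about 11 mm. I put the low figure down to single-view fit error and did not measure it again.

**Tamper:** I lifted it by the handle and carried it over the bottles with its pin tips at about 0.17 m. The bottles and bowl looked undisturbed in the pictures, though I did not measure their positions.
- **Centring:** the wrist and top cameras both put the tamper within about 0.6 mm of the plate's centre.
- **Angle and level:** the gripper's yaw is about 0.001 rad off the plate's, and the tool points straight down.
- **Height:** the tips are about 11 mm above the plate, worked out from the height at which I gripped it. The last 2.5 mm down came after the final pictures.
- **Contact:** the force readings showed only the tamper's weight, so I saw no sign of it touching the plate.

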